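# Seat the knurled lens cell on the microscope nosepiece

## Task

Pick up the knurled lens cell and set it squarely over the spigot of the upturned microscope nosepiece, turn it until its hidden keyways drop over the pins, then push it fully home against the spring and finish while still holding it there. Leave everything else on the bench where it is.

Things in the scene. Friction and masses are not known exactly. Their poses are not given: they have to be found in the camera images.
- lens_cell: The lens cell, a loose round collar standing upright on the mat, bluish lens on top: 56 mm outside diameter, 40 mm tall, black knurled side with a bare aluminium band (top 10 mm), 130 to 210 g. Origin at the centre of its underside, z up. The outside may be gripped at any yaw.
- bore_mouth (a point): Centre of the lens cell's open underside (same point as its origin). The bore is 38 mm in diameter, 30 mm deep. Four keyways 90 degrees apart run up its wall from the underside to 22 mm, each 8 mm wide at the bore, centred on the cell's own +x, +y, -x and -y; hidden from above and from the sides.
- nosepiece: The microscope nosepiece, fixed upside down on the mat: a black stand, 110 mm wide at its foot, narrowing to a neck of 52 mm diameter whose flat top is 60 mm up; a brass clamp screw sticks out 64 mm from the axis at 22 mm height (along its own -y). Origin at the centre of its underside, z up; its yaw says nothing about where the pins are.
- seat (a point): Centre of the flat top of the neck, 60 mm above the nosepiece's origin. When fully home the lens cell's underside lies on this plane.
- spigot_top (a point): Centre of the top of the fixed aluminium spigot, 26 mm above the seat: 36 mm in diameter, its top 5 mm tapered to 27 mm. The cell's bore goes over it with 1 mm play all round.
- pin_level (a point): Point on the axis level with the tops of the four fixed steel pins, 13 mm above the seat. The pins are 90 degrees apart, 5 mm wide, and reach 23.5 mm from the axis; their angle is not told and always differs. The cell's underside rides on them until, turned by 90 degrees at most either way, its keyways meet them (play about 4 degrees each way) and it can go down.
- spring_ring (a joint): The brass spring ring round the foot of the spigot, in m pushed down: 0 free (its top 5 mm above the seat), 0.005 when the lens cell is fully home on the seat. It pushes back with about 4 N at first and 9 N at 5 mm, and lifts the cell again when let go.
- screwdriver: Screwdriver, 150 mm long, lying on the mat between lens cell and nosepiece; origin on its underside, x towards the tip. Leave alone.
- ear_cup: Headphone ear cup with black cushion, 82 mm across, 36 mm tall; origin at the centre of its underside. Leave alone.
- eyepiece: Black microscope eyepiece standing upright, 42 mm across, 54 mm tall; origin at the centre of its underside. Leave alone.
- flux_jar: Amber jar with blue cap, 44 mm across, 45 mm tall; origin at the centre of its underside. Leave alone.
- tweezers: Steel tweezers, about 120 mm long and 5 mm high, lying flat; origin mid-length on the underside, x towards the tips. Leave alone.
- dust_cap: Grey plastic dust cap lying flat, 52 mm across, 10 mm tall; origin at the centre of its underside. Leave alone.

How it is judged (in metres and radians):
On the way:
1. the lens cell is over the spigot, level and centred, not yet home (z of lens_cell in the frame of seat between 0.006 and 0.022 m and horizontal distance between lens_cell and seat below 0.004 m and angle between lens_cell's own z axis and vertical below 0.1 rad), for 0.1 s.
At the end, for the whole second after the job is handed in: The lens cell is pushed home on the nosepiece's seat (underside within 1.5 mm of it, centred within 3 mm, upright within 0.06 rad, spring ring pushed down more than 3.5 mm), at rest and still held by the robot's fingers (more than 2 N), through the last second (z of lens_cell in the frame of seat between -0.002 and 0.0015 m and horizontal distance between lens_cell and seat below 0.003 m and angle between lens_cell's own z axis and vertical below 0.06 rad and value of joint spring_ring above 0.0035 m and contact force between the fingers and lens_cell above 2 N and linear speed of lens_cell below 0.02 m/s); the arm keeps its last pose, push and grip.
It fails at once if another loose thing on the mat is shifted by more than 20 mm (distance of any of screwdriver, ear_cup, eyepiece, flux_jar, tweezers, dust_cap from where it was at the start of the episode above 0.02 m).
It also fails if it takes over 48 s, if anything falls off the work surface, if the arm or the gripper's body presses on something with over 40 N, if the wrist force passes 120 N, or if a joint passes its speed limit or range.

## Robot

A 7-joint arm with a two-finger parallel gripper is mounted at the origin on the work surface. World frame = base frame: x ahead of the robot, y to its left, z up, the work surface at z = 0. Lengths are in mm, angles in rad, forces in N, time in s.
With the tool pointing down it reaches from about 400 to 875 mm from the base axis. Payload 4.4 kg.
Tool frame: the origin (TCP) lies at the very end of the fingers, on their centre line; the grasp point (between the pads) lies 19 mm behind it; z points along the fingers, x is the direction in which the jaws open and shut, and the axes are right-handed (so a half turn about z gives the same grasp; the last joint's range is limited). The gripper opens to 85 mm and grips with 20 to 120 N. Pads are 22 mm wide; open, the fingers measure 114 mm over their backs; the gripper's body (76 mm by 85 mm) begins 54 mm behind the grasp point. The pads swing forward as they close: fully open they stand 13 mm farther back than shut.
Start: joints at [-1.355, 0.628, 0.038, 1.517, -0.027, 0.996, -0.02], TCP at [180.731, 624.383, 231.313] pointing down, gripper open.
Joint ranges: [-3.06, 3.06], [-0.37, 2.12], [-1.25, 1.32], [0.18, 2.47], [-1.1, 4.24], [0.23, 1.98], [-2.94, 2.94]. Speed limits (rad/s): [2.57, 2.57, 3.14, 3.14, 3.14, 3.14, 3.14].

## Interface

Orientations are given as [roll, pitch, yaw] about the fixed x, y, z axes, in that order (R = Rz(yaw) Ry(pitch) Rx(roll)).
In Python, from cell import * gives the robot as it stands. The module is installed in compiled form; this text tells all that it offers.
- The arm moves only by the tool play_rows, never from a script. Its argument "targets" is a list of rows, each an object with "slide": the shift along the tool's x, y, z in mm, a list of three; "turn": the turn, a rotation vector about the tool's x, y, z in degrees, a list of three; "hand": the finger opening in mm, from 0 to 85.4. A call has 1 to 5 rows; each row shifts and turns the commanded pose from where the row before left it, along the tool's axes as they then stand; what a row does not reach is not made up. A row lasts 1/8 s, in which the tool goes at most 62.5 mm and 10.7 degrees, less where a joint would pass 70% of its speed; a pose out of reach is approached as far as the arm can. A call is refused whole if a number of a shift passes 62.5 or a number of a turn 10.7, either way. A call with a gripper value outside its range is refused whole. The fingers move at their own pace and stop on an object; the grip force is fixed at half the most. Time passes only in rows, so rows that do not move let the fingers close. It gives the time, the measured TCP pose, the force and the opening at its end, in the units of the state.
- read_state(): the state, without advancing time (a new reading comes with each control period).
- get_image(name): name is "scene" or "top"; returns (picture, depth): 400x640x3 uint8, blue, green, red; 400x640 float32, mm along the optical axis (not along the pixel's ray), 0 where there is no reading.
- calibration(name): a dict with "K" (3x3 intrinsics, pixels), "R" (3x3) and "t" (3): a world point X has camera coordinates R X + t. Camera axes: x right, y down, z forward; pixel columns grow to the right and rows downward; lengths in mm; the calibration is good to about 2 mm. A picture is of the moment at which its call begins. calibration takes no time and is no camera call.
- finish_job(): hands the job in, once; it reports no verdict.
The state is a dict: "clock": time; "qpos": joint angles; "qd": joint speeds; "tau": joint torques, N m; "eef_pos": TCP position; "tool_rot": TCP orientation; "force": force on the tool from outside, world axes, zero at the start; "torque": the same for the moment, N m; "width": finger opening in mm.
Only numpy, scipy, OpenCV 4.12 (cv2) and the standard library are available. Lean on these libraries where they do the work, as an engineer would, in place of code of your own. Each camera call takes 0.05 s, during which the arm holds its last target.

## Working session

There is one attempt and no reset: what is moved stays moved. The work goes in short steps, Python scripts to look and compute and a tool call to move; the robot and the scene stay as the last step left them, time stands still between calls to the robot, and variables do not carry over. Pictures are saved under pics/ and viewed, and the job is handed in when it is done.

Besides the shell and the picture viewer there is one more tool, called after "Call:" as name(argument=value, ...), one argument or row to a line, values as JSON. play_rows: Moves the arm, as the interface text tells. Its arguments: {"type":"object","properties":{"targets":{"type":"array"}},"required":["targets"]}

```bash
mkdir -p pics; python3 - <<'E'
from cell import *
import cv2,numpy as np
s=read_state(); print({k:np.round(v,3) for k,v in s.items()})
for n in("scene","top"):
    im,d=get_image(n); cv2.imwrite(f"pics/{n}0.png",im); np.save(f"pics/{n}0.npy",d)
    c=calibration(n); print(n,c["K"],c["R"],c["t"])
E
```

```text
{'clock': np.float64(0.0), 'qpos': array([-1.355,  0.629,  0.038,  1.518, -0.027,  0.996, -0.02 ]), 'qd': array([ 0.   , -0.002, -0.001, -0.001, -0.001,  0.001,  0.001]), 'tau': array([ 0.0000e+00, -5.6339e+01,  1.2270e+00, -1.9345e+01,  1.1000e-02,
        1.0000e-02, -0.0000e+00]), 'eef_pos': array([180.566, 623.735, 230.373]), 'tool_rot': array([3.142e+00, 2.000e-03, 1.289e+00]), 'force': array([ 0.027, -0.089,  0.205]), 'torque': array([ 0.012,  0.014, -0.011]), 'width': np.float64(85.387)}
scene [[405.93030304   0.         323.67107034]
 [  0.         405.93030304 205.48853572]
 [  0.           0.           1.        ]] [[ 0.42701983  0.90423811  0.00273861]
 [ 0.60014338 -0.2811453  -0.74885596]
 [-0.67637415  0.3214199  -0.66272714]] [-251.90386726 -258.41930624 1351.71866253]
top [[450.24177101   0.         317.86179241]
 [  0.         450.24177101 198.21605489]
 [  0.           0.           1.        ]] [[-8.52176090e-05 -9.99996058e-01 -2.80647052e-03]
 [-9.93854755e-01  3.95347430e-04 -1.10691327e-01]
 [ 1.10692000e-01  2.77979122e-03 -9.93850871e-01]] [ -16.40170148  557.22499229 1377.86491242]
```

View pics/scene0.png

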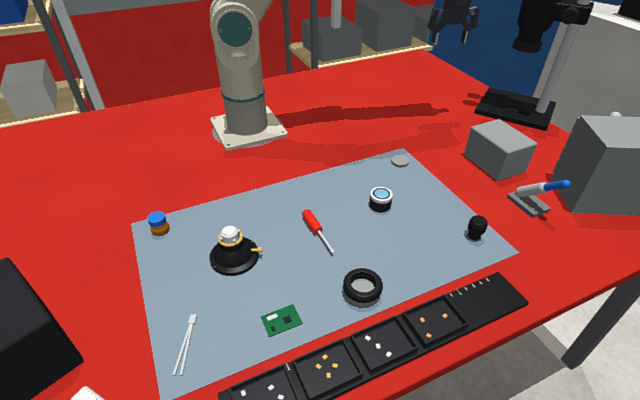

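View pics/top0.png

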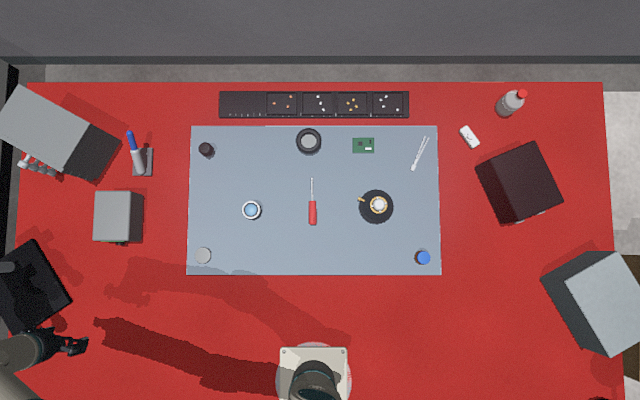

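The lens cell is at about (251,210) in the top view and the nosepiece at about (376,206), with its screw at (360,199). The arm is clear of both. I'll enlarge the crops next.

```bash
python3 - <<'E'
import cv2,numpy as np
t=cv2.imread("pics/top0.png"); s=cv2.imread("pics/scene0.png")
f=lambda im,x,y,r=25:cv2.resize(im[y-r:y+r,x-r:x+r],(400,400),interpolation=cv2.INTER_CUBIC)
cv2.imwrite("pics/crop0.png",np.hstack([f(t,251,210),f(t,376,206)]))
cv2.imwrite("pics/crop1.png",np.hstack([f(s,380,199),f(s,232,243,32)]))
d=np.load("pics/top0.npy"); print(np.round(d[200:222:2,240:264:2]));print(np.round(d[196:216:2,366:388:2]))
E
```

```text
[[1438. 1436. 1441. 1431. 1435. 1445. 1440. 1438. 1440. 1432. 1436. 1436.]
 [1436. 1435. 1442. 1397. 1398. 1393. 1400. 1396. 1438. 1434. 1443. 1437.]
 [1433. 1435. 1400. 1393. 1395. 1394. 1392. 1395. 1395. 1431. 1439. 1440.]
 [1440. 1433. 1393. 1396. 1394. 1396. 1390. 1395. 1397. 1399. 1437. 1432.]
 [1434. 1395. 1391. 1397. 1391. 1391. 1391. 1392. 1392. 1390. 1423. 1437.]
 [1432. 1396. 1394. 1394. 1395. 1389. 1391. 1389. 1398. 1391. 1413. 1436.]
 [1426. 1397. 1391. 1395. 1391. 1387. 1396. 1390. 1394. 1399. 1405. 1435.]
 [1430. 1431. 1391. 1390. 1390. 1391. 1390. 1385. 1390. 1392. 1427. 1438.]
 [1424. 1434. 1390. 1389. 1387. 1396. 1395. 1390. 1393. 1413. 1435. 1437.]
 [1430. 1433. 1432. 1430. 1395. 1390. 1396. 1404. 1415. 1431. 1427. 1430.]
 [1430. 1427. 1433. 1430. 1430. 1432. 1431. 1431. 1430. 1432. 1434. 1429.]]
[[1423. 1406. 1401. 1398. 1403. 1396. 1400. 1403. 1402. 1403. 1421.]
 [1407. 1402. 1390. 1395. 1369. 1363. 1366. 1372. 1371. 1391. 1409.]
 [1403. 1393. 1395. 1375. 1372. 1344. 1348. 1345. 1349. 1371. 1404.]
 [1403. 1394. 1370. 1378. 1347. 1349. 1347. 1350. 1352. 1368. 1395.]
 [1397. 1388. 1370. 1372. 1353. 1349. 1348. 1354. 1350. 1349. 1369.]
 [1397. 1390. 1365. 1362. 1347. 1349. 1345. 1341. 1351. 1353. 1392.]
 [1394. 1392. 1365. 1363. 1352. 1344. 1346. 1349. 1348. 1367. 1392.]
 [1393. 1395. 1392. 1366. 1371. 1360. 1352. 1355. 1363. 1366. 1392.]
 [1408.    0.    0. 1388. 1364. 1366. 1368. 1360. 1365. 1392. 1395.]
 [1404. 1394. 1390. 1396. 1388. 1385. 1389. 1389. 1385. 1398. 1403.]]
```

View pics/crop0.png

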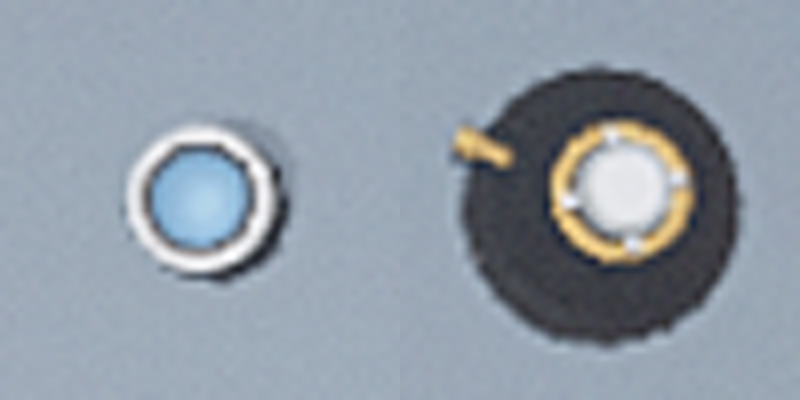

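View pics/crop1.png

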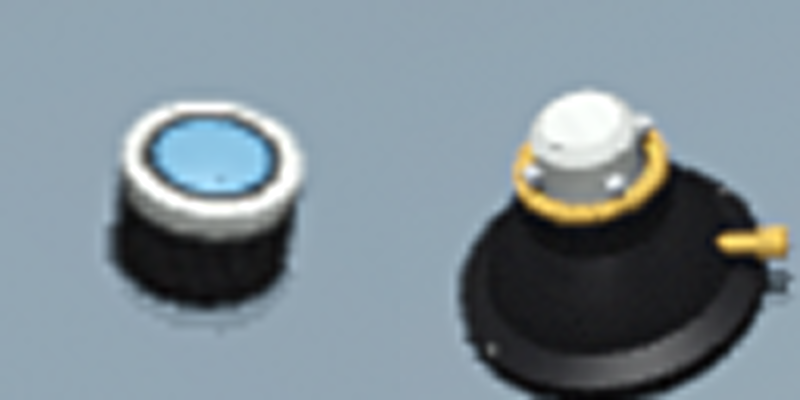

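```bash
cat > h.py <<'E'
from cell import *
import cv2,numpy as np
def ray(n,u,v,z):
    c=calibration(n);K,R,t=map(np.array,(c["K"],c["R"],c["t"]))
    d=R.T@np.linalg.inv(K)@[u,v,1]; o=-R.T@t
    return (o+d*(z-o[2])/d[2])
E
python3 - <<'E'
from h import *
g=lambda n,x0,y0,cx,cy,z,s=8:print(n,ray(n,x0+(cx+.5)/s-.5,y0+(cy+.5)/s-.5,z).round(1))
print("cell");g("top",226,185,202,198.5,40)
g("scene",355,174,213,160,40) # outer white top ellipse
g("scene",355,174,210,155,40)
print("nose pins/ring/spigottop");g("top",351,181,223,189,73-2.5);g("top",351,181,221.5,191,65);g("top",351,181,224,188,84)
s=400/64
g("scene",200,211,590,0,0,s) if 0 else None
g("scene",200,211,188,123,86-5,s)
g("scene",200,211,192,164,65,s)
p=[(212,133),(278,180),(232,243),(170,200)]
P=[ray("top",351+(a+.5)/8-.5,181+(b+.5)/8-.5,73) for a,b in p];P=np.array(P);v=P-P.mean(0);print(v.round(1),np.degrees(np.arctan2(v[:,1],v[:,0])).round(1))
# image fits
t=cv2.imread("pics/top0.png").astype(int);sc=cv2.imread("pics/scene0.png").astype(int)
b,gg,r=t[...,0],t[...,1],t[...,2]
m=((r-b)>40)&(gg-b>20);m[:185]=0;m[:,:355]=0;m[230:]=0;m[:,400:]=0
m[:,:367]=0
ys,xs=np.nonzero(m);print("brass",xs.min(),xs.max(),ys.min(),ys.max(),cv2.minEnclosingCircle(np.c_[xs,ys].astype(np.float32)))
m=(t.min(2)>185);m[:195]=0;m[225:]=0;m[:,:235]=0;m[:,265:]=0
ys,xs=np.nonzero(m);c,rad=cv2.minEnclosingCircle(np.c_[xs,ys].astype(np.float32));print("ring",c,rad,ray("top",*c,40))
E
```

```text
cell
top [521.5 191.4  40. ]
scene [521.  194.7  40. ]
scene [518.5 195.1  40. ]
nose pins/ring/spigottop
top [ 534.5 -200.5   70.5]
top [ 534.3 -200.6   65. ]
top [ 533.6 -199.1   84. ]
scene [ 529.  -196.1   81. ]
scene [ 532.6 -198.2   65. ]
[[ 21.3   3.9   0. ]
 [  3.4 -20.9   0. ]
 [-20.5  -3.1   0. ]
 [ -4.2  20.1   0. ]] [  10.2  -80.8 -171.4  101.8]
brass 370 387 196 213 ((378.33734130859375, 204.34336853027344), 8.966729164123535)
ring (250.39285278320312, 209.30357360839844) 9.019721984863281 [521.69227488 192.69258751  40.        ]
```

Call:
play_rows(
  targets=[
    {"slide": [-32,44.7,5],"turn": [0,0,0],"hand": 85},
    {"slide": [-32,44.7,5],"turn": [0,0,0],"hand": 85},
    {"slide": [-32,44.7,5],"turn": [0,0,0],"hand": 85},
    {"slide": [-32,44.7,5],"turn": [0,0,0],"hand": 85},
    {"slide": [-32,44.7,5],"turn": [0,0,0],"hand": 85},
  ],
)

```text
clock: 0.72
eef_pos: [351.8, 406.9, 206.0]
tool_rot: [-3.142, 0.0, 1.289]
force: [0.3, 0.9, -1.0]
width: 85.3
```

Call:
play_rows(
  targets=[
    {"slide": [-32,44.7,10],"turn": [0,0,0],"hand": 85},
    {"slide": [-32,44.7,10],"turn": [0,0,0],"hand": 85},
    {"slide": [-32,44.7,10],"turn": [0,0,0],"hand": 85},
    {"slide": [-32,44.7,10],"turn": [0,0,0],"hand": 85},
    {"slide": [-32,44.7,10],"turn": [0,0,0],"hand": 85},
  ],
)

```text
clock: 1.35
eef_pos: [521.9, 191.3, 155.7]
tool_rot: [-3.141, 0.0, 1.289]
force: [0.8, -0.0, 0.2]
width: 85.0
```

Call:
play_rows(
  targets=[
    {"slide": [0,0,0],"turn": [0,0,10.5],"hand": 85},
    {"slide": [0,0,0],"turn": [0,0,10.5],"hand": 85},
    {"slide": [0,0,0],"turn": [0,0,10.5],"hand": 85},
    {"slide": [0,0,0],"turn": [0,0,10.5],"hand": 85},
    {"slide": [0,0,0],"turn": [0,0,10.5],"hand": 85},
  ],
)

```text
clock: 1.98
eef_pos: [520.8, 192.6, 156.0]
tool_rot: [-3.142, 0.001, 0.367]
force: [0.2, 0.9, 0.8]
width: 85.1
```

Call:
play_rows(
  targets=[
    {"slide": [0,0,0],"turn": [0,0,10.5],"hand": 85},
    {"slide": [0,0,0],"turn": [0,0,10.5],"hand": 85},
    {"slide": [0,0,0],"turn": [0,0,0],"hand": 85},
    {"slide": [0,0,0],"turn": [0,0,0],"hand": 85},
  ],
)

```text
clock: 2.48
eef_pos: [520.9, 192.7, 156.1]
tool_rot: [3.141, 0.0, 0.009]
force: [0.0, 0.4, -0.3]
width: 85.0
```

```bash
python3 - <<'E'
from h import *
o=[]
for n,x,y in(("scene",380,170),("top",251,205)):
    im,d=get_image(n); o.append(cv2.resize(im[y-50:y+50,x-50:x+50],(400,400),interpolation=cv2.INTER_CUBIC))
cv2.imwrite("pics/a1.png",np.hstack(o))
E
```

```text
(no output)
```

View pics/a1.png

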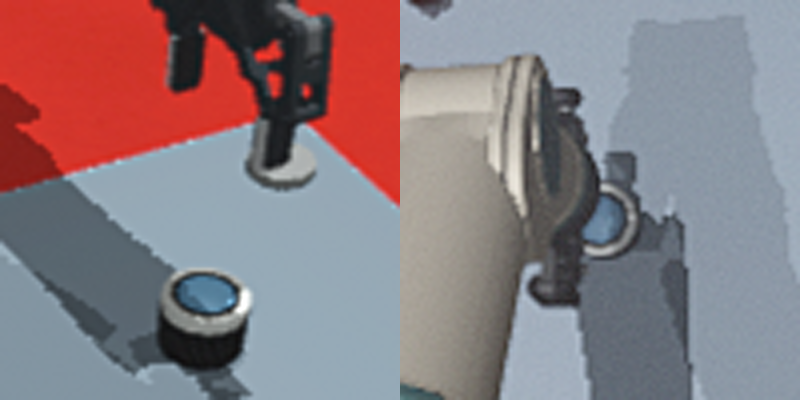

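The scene crop shows the open gripper above the cell, with the fingers straddling along world x. Next I descend and grip.

Call:
play_rows(
  targets=[
    {"slide": [0,0,45],"turn": [0,0,0],"hand": 85},
    {"slide": [0,0,45],"turn": [0,0,0],"hand": 85},
    {"slide": [0,0,35],"turn": [0,0,0],"hand": 85},
    {"slide": [0,0,25],"turn": [0,0,0],"hand": 85},
    {"slide": [0,0,0],"turn": [0,0,0],"hand": 85},
  ],
)

```text
clock: 3.2
eef_pos: [519.8, 192.1, 4.8]
tool_rot: [3.141, 0.004, 0.007]
force: [0.1, -0.1, 0.4]
width: 85.2
```

Call:
play_rows(
  targets=[
    {"slide": [0,0,0],"turn": [0,0,0],"hand": 45},
    {"slide": [0,0,0],"turn": [0,0,0],"hand": 45},
    {"slide": [0,0,0],"turn": [0,0,0],"hand": 45},
    {"slide": [0,0,0],"turn": [0,0,0],"hand": 45},
    {"slide": [0,0,0],"turn": [0,0,0],"hand": 45},
  ],
)

```text
clock: 3.82
eef_pos: [522.2, 193.0, 8.0]
tool_rot: [-3.141, -0.002, 0.006]
force: [-0.9, 0.2, 7.0]
width: 54.4
```

Call:
play_rows(
  targets=[
    {"slide": [0,0,-10],"turn": [0,0,0],"hand": 45},
    {"slide": [0,0,-20],"turn": [0,0,0],"hand": 45},
    {"slide": [0,0,-45],"turn": [0,0,0],"hand": 45},
    {"slide": [0,0,-55],"turn": [0,0,0],"hand": 45},
    {"slide": [0,0,0],"turn": [0,0,0],"hand": 45},
  ],
)

```text
clock: 4.45
eef_pos: [524.0, 193.6, 140.9]
tool_rot: [-3.138, -0.008, 0.006]
force: [0.1, 0.5, -1.2]
width: 54.7
```

```bash
python3 - <<'E'
from h import *
s=read_state(); print(s["eef_pos"],s["tool_rot"],s["force"],s["torque"],s["width"],s["qpos"])
o=[]
for n,x,y in(("scene",380,150),("top",251,205)):
    im,d=get_image(n); o.append(cv2.resize(im[y-50:y+50,x-50:x+50],(400,400),interpolation=cv2.INTER_CUBIC))
cv2.imwrite("pics/a2.png",np.hstack(o))
E
```

```text
[524.03865033 193.59587863 140.89139522] [-3.13830249 -0.0084653   0.00636521] [ 0.06284635  0.5286045  -1.1729309 ] [-0.00806457  0.00136768  0.00618677] 54.676985415703136 [-0.65168932  0.64508139  0.38361236  1.87975641 -0.36805216  0.67685404
 -0.04341817]
```

View pics/a2.png

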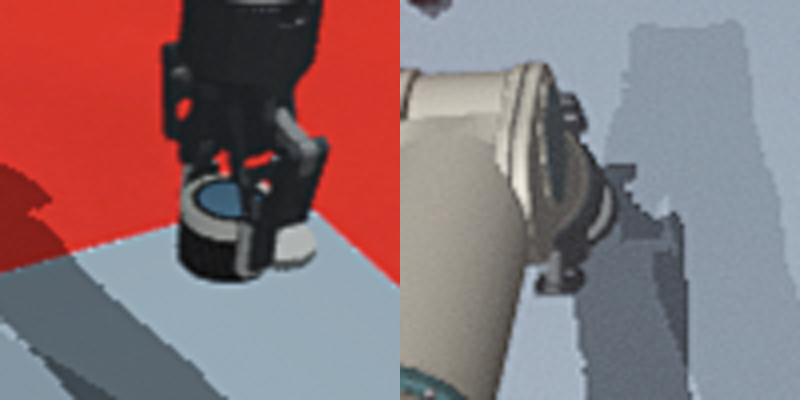

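The cell is held level. Now I carry it over to the nosepiece.

Call:
play_rows(
  targets=[
    {"slide": [1,30,0],"turn": [0,0,0],"hand": 45},
    {"slide": [1,50,0],"turn": [0,0,0],"hand": 45},
    {"slide": [1,55,0],"turn": [0,0,0],"hand": 45},
    {"slide": [1,55,0],"turn": [0,0,0],"hand": 45},
    {"slide": [1,55,0],"turn": [0,0,0],"hand": 45},
  ],
)

```text
clock: 5.18
eef_pos: [526.2, -53.6, 134.7]
tool_rot: [-3.141, 0.003, 0.007]
force: [0.5, -0.1, -0.9]
width: 54.8
```

Call:
play_rows(
  targets=[
    {"slide": [1,55,0],"turn": [0,0,0],"hand": 45},
    {"slide": [1,50,0],"turn": [0,0,0],"hand": 45},
    {"slide": [1,43,0],"turn": [0,0,0],"hand": 45},
    {"slide": [0,0,0],"turn": [0,0,0],"hand": 45},
    {"slide": [0,0,0],"turn": [0,0,0],"hand": 45},
  ],
)

```text
clock: 5.8
eef_pos: [530.4, -199.0, 134.8]
tool_rot: [-3.139, 0.003, 0.006]
force: [0.5, 0.7, -1.9]
width: 54.8
```

```bash
python3 - <<'E'
from h import *
s=read_state(); print(s["eef_pos"],s["tool_rot"],s["force"],s["torque"],s["width"],s["qpos"])
o=[]
for n,x,y in(("scene",232,220),("top",376,206)):
    im,d=get_image(n); cv2.imwrite(f"pics/{n}3.png",im);o.append(cv2.resize(im[y-40:y+40,x-40:x+40],(400,400),interpolation=cv2.INTER_CUBIC))
cv2.imwrite("pics/a3.png",np.hstack(o))
E
```

```text
[ 530.44346424 -199.0164204   134.83873069] [-3.13945363e+00  3.01560214e-03  6.25185611e-03] [ 0.5018549   0.74772593 -1.91088152] [-0.01940737 -0.04909966  0.00839624] 54.81171947426427 [ 0.11023664  0.65794148  0.3121703   1.84914888 -0.30299145  0.68468565
  0.60476909]
```

View pics/a3.png

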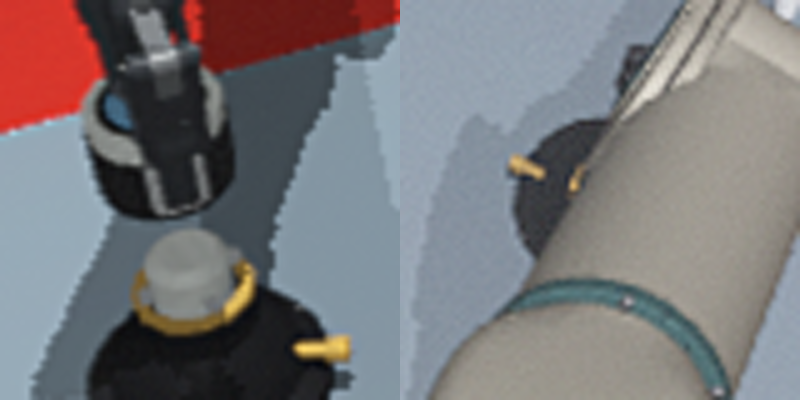

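Call:
play_rows(
  targets=[
    {"slide": [4,0.8,0],"turn": [0,0,0],"hand": 45},
    {"slide": [0,0,15],"turn": [0,0,0],"hand": 45},
    {"slide": [0,0,15],"turn": [0,0,0],"hand": 45},
    {"slide": [0,0,5],"turn": [0,0,0],"hand": 45},
    {"slide": [0,0,0],"turn": [0,0,0],"hand": 45},
  ],
)

```text
clock: 6.52
eef_pos: [535.0, -200.9, 100.5]
tool_rot: [-3.141, 0.002, 0.006]
force: [0.4, -0.3, -0.7]
width: 54.9
```

```bash
python3 - <<'E'
from h import *
s=read_state(); print(s["eef_pos"],s["tool_rot"],s["force"],s["torque"],s["width"])
im,d=get_image("scene"); x,y=232,225
cv2.imwrite("pics/a4.png",cv2.resize(im[y-35:y+35,x-40:x+40],(800,600),interpolation=cv2.INTER_CUBIC))
E
```

```text
[ 534.96913627 -200.94744134  100.48721208] [-3.14115177e+00  1.51274785e-03  5.90675308e-03] [ 0.42809677 -0.27639649 -0.70468942] [-0.03294973  0.02465449  0.00476232] 54.922238884787554
```

View pics/a4.png

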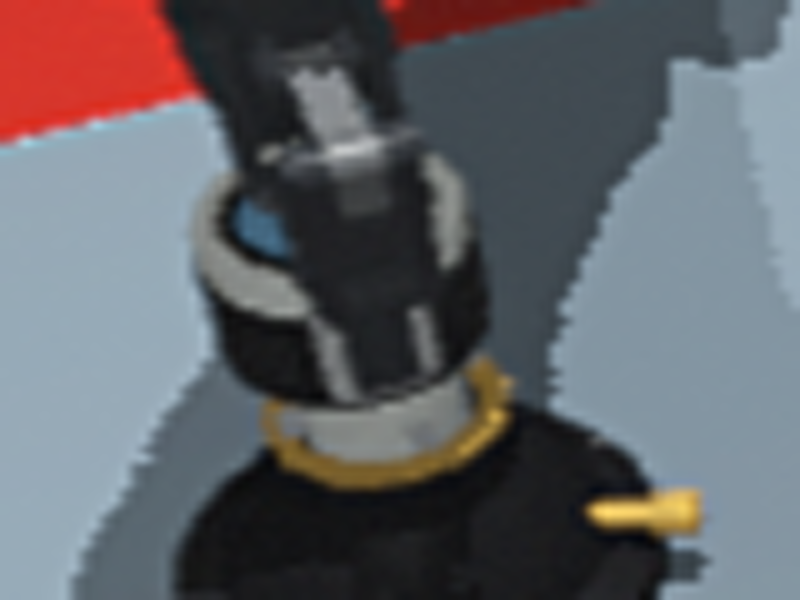

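```bash
python3 - <<'E'
from h import *
c=calibration("scene");K,R,t=map(np.array,(c["K"],c["R"],c["t"]))
im=cv2.imread("pics/a4.png");a=np.linspace(0,2*np.pi,181)
def draw(cx,cy,z,r,col):
    P=np.c_[cx+r*np.cos(a),cy+r*np.sin(a),np.full(181,z)]
    q=cv2.projectPoints(P,cv2.Rodrigues(R)[0],t,K,None)[0][:,0]
    q=(q-[192,190]+.5)*[10,600/70]-.5
    cv2.polylines(im,[q.round().astype(int)],True,col,1)
draw(535,-201,132,28,(0,255,0));draw(535,-201,92,28,(0,255,0))
draw(534.3,-200.2,65,25,(0,0,255));draw(534.3,-200.2,0,55,(0,0,255))
cv2.imwrite("pics/a4o.png",im)
E
```

```text
(no output)
```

View pics/a4o.png

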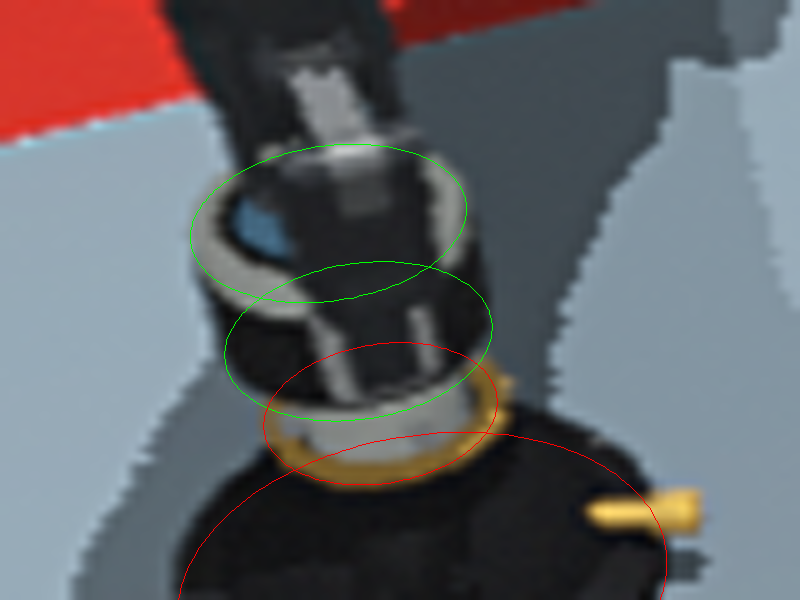

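Call:
play_rows(
  targets=[
    {"slide": [0,-2,0],"turn": [0,0,0],"hand": 45},
    {"slide": [0,0,4],"turn": [0,0,0],"hand": 45},
    {"slide": [0,0,3],"turn": [0,0,0],"hand": 45},
    {"slide": [0,0,0],"turn": [0,0,0],"hand": 45},
  ],
)

```text
clock: 7.08
eef_pos: [535.3, -199.0, 94.0]
tool_rot: [-3.141, 0.001, 0.006]
force: [0.9, 0.3, -1.0]
width: 54.9
```

Call:
play_rows(
  targets=[
    {"slide": [0,0,2],"turn": [0,0,0],"hand": 45},
    {"slide": [0,0,2],"turn": [0,0,0],"hand": 45},
    {"slide": [0,0,0],"turn": [0,0,0],"hand": 45},
  ],
)

```text
clock: 7.45
eef_pos: [535.3, -199.0, 90.1]
tool_rot: [-3.141, 0.0, 0.006]
force: [-0.1, 0.1, -1.9]
width: 55.1
```

Call:
play_rows(
  targets=[
    {"slide": [0,0,2],"turn": [0,0,0],"hand": 45},
    {"slide": [0,0,2],"turn": [0,0,0],"hand": 45},
    {"slide": [0,0,0],"turn": [0,0,0],"hand": 45},
  ],
)

```text
clock: 7.82
eef_pos: [535.4, -199.0, 86.1]
tool_rot: [-3.141, 0.0, 0.006]
force: [-0.1, 0.1, -1.7]
width: 54.7
```

Call:
play_rows(
  targets=[
    {"slide": [0,0,2],"turn": [0,0,0],"hand": 45},
    {"slide": [0,0,2],"turn": [0,0,0],"hand": 45},
    {"slide": [0,0,0],"turn": [0,0,0],"hand": 45},
  ],
)

```text
clock: 8.2
eef_pos: [535.4, -198.9, 82.1]
tool_rot: [-3.141, 0.0, 0.006]
force: [0.4, 0.0, -1.8]
width: 54.5
```

Call:
play_rows(
  targets=[
    {"slide": [0,0,2],"turn": [0,0,0],"hand": 45},
    {"slide": [0,0,0],"turn": [0,0,0],"hand": 45},
  ],
)

```text
clock: 8.45
eef_pos: [535.6, -199.1, 80.9]
tool_rot: [-3.142, -0.0, 0.006]
force: [-1.3, 0.6, 4.5]
width: 54.9
```

Call:
play_rows(
  targets=[
    {"slide": [0,0,2],"turn": [0,0,0],"hand": 45},
    {"slide": [0,0,0],"turn": [0,0,0],"hand": 45},
  ],
)

```text
clock: 8.7
eef_pos: [535.7, -199.2, 80.8]
tool_rot: [-3.141, -0.001, 0.006]
force: [-5.2, 1.8, 19.6]
width: 54.8
```

```bash
python3 - <<'E'
from h import *
s=read_state(); print(s["eef_pos"],s["tool_rot"],s["force"],s["torque"],s["width"])
im,d=get_image("scene"); x,y=232,225
cv2.imwrite("pics/a5.png",cv2.resize(im[y-35:y+35,x-40:x+40],(800,600),interpolation=cv2.INTER_CUBIC))
E
```

```text
[ 535.73693679 -199.16085767   80.7655641 ] [-3.14104082e+00 -1.37102993e-03  5.91575344e-03] [-5.1818069   1.82785958 19.64626686] [ 0.56295513  1.16034345 -0.00510058] 54.84803926876141
```

View pics/a5.png

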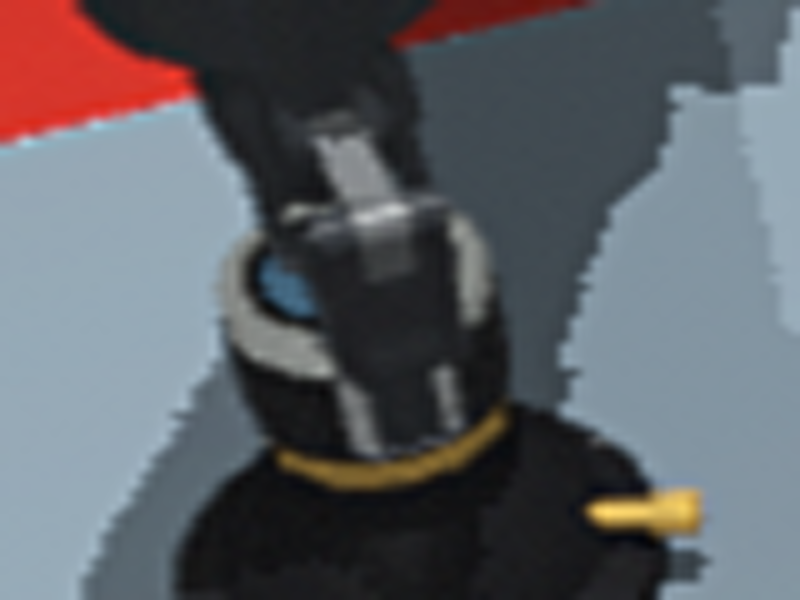

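The image shows the cell level over the spigot. With the TCP at 80.8 and 20 N upward it is riding on the pins (underside 13 mm up). I'll ease the load and turn to search.

Call:
play_rows(
  targets=[
    {"slide": [-0.5,0.2,-0.8],"turn": [0,0,0],"hand": 45},
    {"slide": [0,0,0],"turn": [0,0,4],"hand": 45},
    {"slide": [0,0,0],"turn": [0,0,4],"hand": 45},
  ],
)

```text
clock: 9.12
eef_pos: [535.8, -199.8, 80.9]
tool_rot: [3.141, -0.002, -0.135]
force: [-1.7, -0.0, 12.0]
width: 55.1
```

Call:
play_rows(
  targets=[
    {"slide": [0,0,0],"turn": [0,0,4],"hand": 45},
    {"slide": [0,0,0],"turn": [0,0,4],"hand": 45},
    {"slide": [0,0,0],"turn": [0,0,0],"hand": 45},
  ],
)

```text
clock: 9.5
eef_pos: [535.6, -199.8, 80.9]
tool_rot: [-3.142, -0.002, -0.274]
force: [-3.1, 1.0, 12.5]
width: 54.7
```

Call:
play_rows(
  targets=[
    {"slide": [0,0,0],"turn": [0,0,4],"hand": 45},
    {"slide": [0,0,0],"turn": [0,0,4],"hand": 45},
    {"slide": [0,0,0],"turn": [0,0,0],"hand": 45},
  ],
)

```text
clock: 9.88
eef_pos: [535.4, -199.7, 80.8]
tool_rot: [-3.141, -0.001, -0.414]
force: [-3.2, 0.1, 13.1]
width: 54.9
```

Call:
play_rows(
  targets=[
    {"slide": [0,0,0],"turn": [0,0,4],"hand": 45},
    {"slide": [0,0,0],"turn": [0,0,4],"hand": 45},
    {"slide": [0,0,0],"turn": [0,0,0],"hand": 45},
  ],
)

```text
clock: 10.25
eef_pos: [535.3, -199.9, 80.8]
tool_rot: [-3.141, -0.001, -0.553]
force: [-3.9, 0.6, 14.0]
width: 54.9
```

Call:
play_rows(
  targets=[
    {"slide": [0,0,0],"turn": [0,0,4],"hand": 45},
    {"slide": [0,0,0],"turn": [0,0,4],"hand": 45},
    {"slide": [0,0,0],"turn": [0,0,0],"hand": 45},
  ],
)

```text
clock: 10.62
eef_pos: [535.1, -199.8, 80.8]
tool_rot: [-3.141, -0.001, -0.693]
force: [-3.0, 0.0, 14.6]
width: 55.4
```

Call:
play_rows(
  targets=[
    {"slide": [0,0,0],"turn": [0,0,4],"hand": 45},
    {"slide": [0,0,0],"turn": [0,0,4],"hand": 45},
    {"slide": [0,0,0],"turn": [0,0,0],"hand": 45},
  ],
)

```text
clock: 11.0
eef_pos: [534.9, -199.7, 80.8]
tool_rot: [-3.141, -0.0, -0.833]
force: [-2.9, 0.5, 14.5]
width: 55.0
```

Call:
play_rows(
  targets=[
    {"slide": [0,0,0],"turn": [0,0,4],"hand": 45},
    {"slide": [0,0,0],"turn": [0,0,4],"hand": 45},
    {"slide": [0,0,0],"turn": [0,0,0],"hand": 45},
  ],
)

```text
clock: 11.38
eef_pos: [534.8, -199.7, 80.6]
tool_rot: [-3.141, -0.0, -0.972]
force: [-3.9, 1.0, 13.2]
width: 55.0
```

Call:
play_rows(
  targets=[
    {"slide": [0,0,0],"turn": [0,0,4],"hand": 45},
    {"slide": [0,0,0],"turn": [0,0,4],"hand": 45},
    {"slide": [0,0,0],"turn": [0,0,0],"hand": 45},
  ],
)

```text
clock: 11.75
eef_pos: [534.7, -198.9, 79.0]
tool_rot: [3.141, 0.001, -1.11]
force: [-1.0, 0.2, -0.9]
width: 54.7
```

```bash
python3 - <<'E'
from h import *
s=read_state(); print(s["eef_pos"],s["tool_rot"],s["force"],s["torque"],s["width"],s["qpos"])
im,d=get_image("scene"); x,y=232,225
cv2.imwrite("pics/a6.png",cv2.resize(im[y-35:y+35,x-40:x+40],(800,600),interpolation=cv2.INTER_CUBIC))
E
```

```text
[ 534.66873615 -198.90247596   78.97498028] [ 3.14109790e+00  6.21228221e-04 -1.10991964e+00] [-1.03932251  0.19093419 -0.88576371] [0.06649121 0.25304085 0.02854484] 54.7490302977237 [-0.04371785  0.80526522  0.57110838  1.87820545 -0.68456551  0.66421933
 -0.16319574]
```

View pics/a6.png

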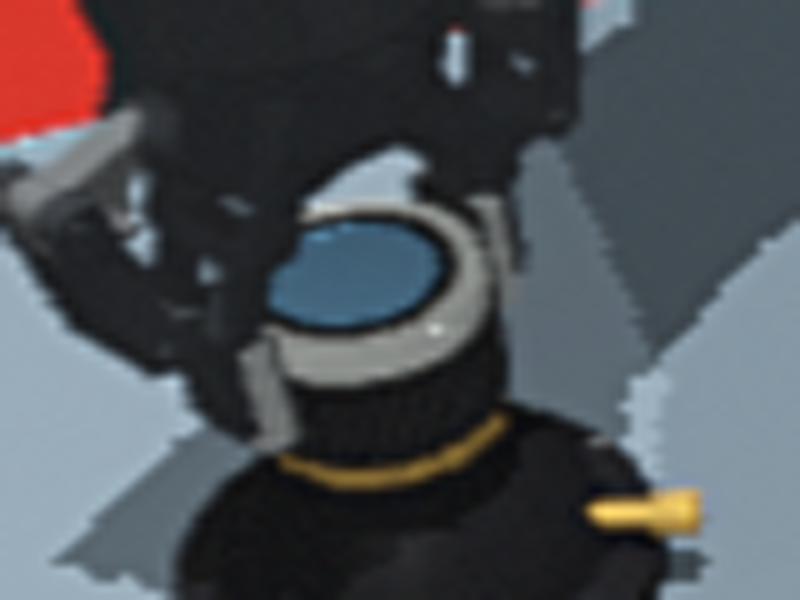

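The TCP dropped to 79.0 and the upward force vanished, so the keyways are over the pins. Next I push down in steps.

Call:
play_rows(
  targets=[
    {"slide": [0,0,2],"turn": [0,0,0],"hand": 45},
    {"slide": [0,0,2],"turn": [0,0,0],"hand": 45},
    {"slide": [0,0,0],"turn": [0,0,0],"hand": 45},
  ],
)

```text
clock: 12.18
eef_pos: [534.6, -198.9, 74.6]
tool_rot: [3.141, 0.001, -1.111]
force: [-0.9, 1.3, -2.1]
width: 55.0
```

Call:
play_rows(
  targets=[
    {"slide": [0,0,2],"turn": [0,0,0],"hand": 45},
    {"slide": [0,0,2],"turn": [0,0,0],"hand": 45},
    {"slide": [0,0,0],"turn": [0,0,0],"hand": 45},
  ],
)

```text
clock: 12.55
eef_pos: [534.6, -199.0, 71.2]
tool_rot: [3.141, 0.001, -1.111]
force: [-3.9, 2.0, 3.5]
width: 54.8
```

Call:
play_rows(
  targets=[
    {"slide": [0,0,1.5],"turn": [0,0,0],"hand": 45},
    {"slide": [0,0,1.5],"turn": [0,0,0],"hand": 45},
    {"slide": [0,0,0],"turn": [0,0,0],"hand": 45},
  ],
)

```text
clock: 12.92
eef_pos: [534.7, -199.0, 68.6]
tool_rot: [-3.141, 0.001, -1.111]
force: [-4.3, 3.3, 7.3]
width: 54.7
```

Call:
play_rows(
  targets=[
    {"slide": [0,0,1],"turn": [0,0,0],"hand": 45},
    {"slide": [0,0,0],"turn": [0,0,0],"hand": 45},
  ],
)

```text
clock: 13.18
eef_pos: [534.7, -199.0, 68.0]
tool_rot: [-3.141, 0.001, -1.111]
force: [-6.5, 3.6, 10.0]
width: 54.5
```

Call:
play_rows(
  targets=[
    {"slide": [0,0,1],"turn": [0,0,0],"hand": 45},
    {"slide": [0,0,0],"turn": [0,0,0],"hand": 45},
  ],
)

```text
clock: 13.42
eef_pos: [534.7, -199.0, 67.9]
tool_rot: [-3.14, 0.001, -1.111]
force: [-8.3, 4.6, 18.6]
width: 54.7
```

Call:
play_rows(
  targets=[
    {"slide": [0,0,1],"turn": [0,0,0],"hand": 45},
    {"slide": [0,0,0],"turn": [0,0,0],"hand": 45},
    {"slide": [0,0,0],"turn": [0,0,0],"hand": 45},
  ],
)

```text
clock: 13.8
eef_pos: [534.7, -199.0, 67.9]
tool_rot: [-3.14, 0.001, -1.111]
force: [-9.3, 6.3, 26.2]
width: 54.8
```

```bash
python3 - <<'E'
from h import *
s=read_state(); print(s["eef_pos"],s["tool_rot"],s["force"],s["torque"],s["width"],s["qd"])
im,d=get_image("scene"); x,y=232,225
cv2.imwrite("pics/a7.png",cv2.resize(im[y-35:y+35,x-40:x+40],(800,600),interpolation=cv2.INTER_CUBIC))
E
```

```text
[ 534.71664986 -198.97438803   67.89412412] [-3.13958974e+00  1.38279817e-03 -1.11105427e+00] [-9.33008394  6.25309443 26.17518801] [1.05038718 1.83188538 0.03272764] 54.83640020059098 [-1.32363558e-03 -3.31808351e-04 -1.26272400e-03 -5.86494437e-04
 -2.14903739e-03  6.35244475e-05  2.63306768e-03]
```

View pics/a7.png

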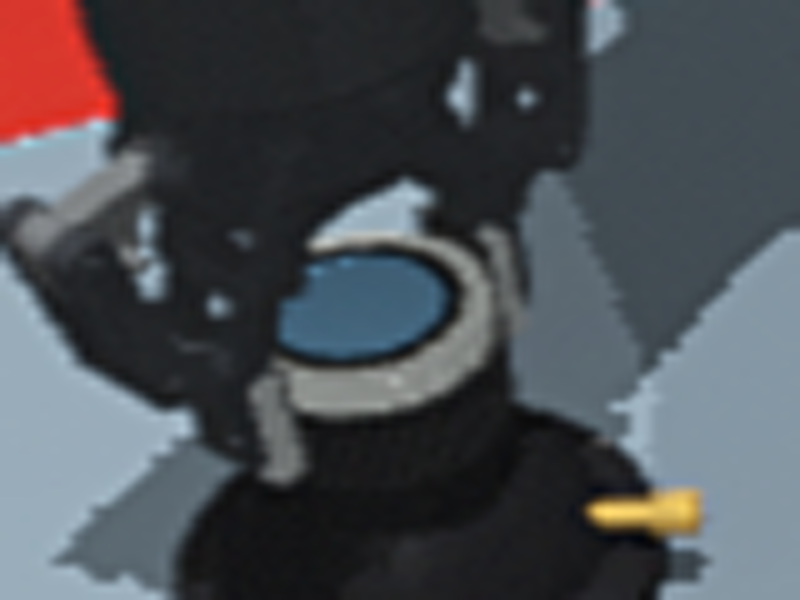

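The brass ring is fully hidden. The TCP has stopped hard at 67.9, 13 mm below pin contact, with 26 N of push, so I'm handing in.

```bash
python3 -c "
from cell import *
print(finish_job())"
```

```text
the job is handed in; nothing more can be done
None
```

The lens cell is pushed fully home on the nosepiece and still gripped. I handed the job in at about 14 s; it reports no verdict.

**What I did:** I gripped the cell, carried it over the spigot and lowered it until it rode on the pins, with the TCP at about 80.9 mm. I turned it about 64° one way, where it dropped over the pins, then pushed it down against the spring.

**Last checks:**
- **Depth:** the TCP stopped hard at 67.9 mm, 13 mm below pin contact as expected. The brass spring ring is fully covered in the scene image.
- **Push and tilt:** about 26 N of upward reaction against the spring's 9 N, with tool tilt about 0.002 rad.
- **Grip:** finger opening 54.8 mm on a 56 mm cell, with the arm at rest.

**What disagreed or stayed unsure:**
- **Side force:** about 11 N remains from a small centring error. It lies within the 1 mm play.
- **Camera alignment:** just above the spigot, the scene image suggested about 3 mm of misalignment. I shifted 2 mm and the cell went on without catching.
- **Grasp contact:** as the gripper closed on the cell at the start, there was about 7 N of upward force and the TCP rose about 3 mm. The grip held through everything after.
- **Other objects:** I saw no contact with anything else on the bench, but I did not compare their positions in a final wide image.

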